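# Hang the rinsed vial carousel on the autosampler's fold-down hook

### The arm

A 6-joint arm with a two-finger parallel gripper is mounted at the origin on the work surface. World frame = base frame: x ahead of the robot, y to its left, z up, the work surface at z = 0. Lengths are in m, angles in rad, forces in N, time in s.
With the tool pointing down it reaches from about 0.35 to 0.85 m from the base axis. Payload 8.1 kg.
Tool frame: the origin (TCP) lies midway between the tips of the shut fingers; the grasp point (between the pads) lies 19 mm behind it; z points along the fingers, y is the direction in which the jaws open and shut (so a half turn about z gives the same grasp; the last joint's range is limited). The gripper opens to 93 mm and grips with 3 to 60 N. Pads are 15 mm wide; open, the fingers measure 128 mm over their backs; the gripper's body (75 mm by 188 mm) begins 65 mm behind the grasp point.
Start: joints at [-1.208, 0.13, 1.488, -0, 1.523, -0.085], TCP at [0.26, -0.541, 0.219] pointing down, gripper open.
Joint ranges: [-2.96, 2.96], [-0.89, 2.26], [0.02, 2.5], [-1.34, 4.48], [0, 2.73], [-2.66, 2.66]. Speed limits (rad/s): [2.39, 2.39, 2.79, 3.14, 3.14, 3.14].

### API

Orientations are given as a rotation vector (axis times angle).
In Python, from plant import robot gives the robot as it stands. The module is installed in compiled form; this text tells all that it offers.
- The arm moves only by the shell command python3 -m pendant 'ROWS' [FORCE]. ROWS is JSON, a list of rows, each an object with "translation": the shift along the tool's x, y, z in mm, a list of three; "twist": the turn, a rotation vector about the tool's x, y, z in rad, a list of three; "grip": the opening, from -1 (shut) to 1 (fully open). A call has exactly 10 rows; each row shifts and turns the pose as measured when the row begins, along the tool's axes as they then stand; what a row does not reach is not made up. A row lasts 1/10 s, in which the tool goes at most 50 mm and 8.59 degrees, less where a joint would pass 70% of its speed; a pose out of reach is approached as far as the arm can. A call is refused whole if a number of a shift passes 50 or a number of a turn 0.15, either way. A call with a gripper value outside its range is refused whole. The fingers move at their own pace and stop on an object; FORCE is the grip in N (left out, the last holds). Time passes only in rows, so rows that do not move let the fingers close, or fill a call up. It gives the time, the measured TCP pose, the force and the opening at its end, in the units of the state.
- robot.read_state(): the state, without advancing time (a new reading comes with each control period).
- robot.read_camera(name): name is "side" or "top" or "wrist"; returns (picture, depth): 384x512x3 uint8, red, green, blue; 384x512 float32, m along the optical axis (not along the pixel's ray), 0 where there is no reading.
- robot.camera_info(name): a dict with "vertical_fov" (degrees; the focal length in pixels is half the picture's height over the tangent of half this angle, whatever the lens; pixels are square), "cx", "cy" (the principal point, pixels), "cam_to_world" (4x4, takes a point from camera to world coordinates). Camera axes: x right, y up, looking along -z (the intrinsics and any distortion apply to the point x, -y, -z); pixel columns grow to the right and rows downward; lengths in m; the calibration is good to about 2 mm. A picture is of the moment at which its call begins: read the wrist's pose just before it. camera_info takes no time and is no camera call; for the wrist camera it gives the pose at the moment of the call.
- robot.close_job(): hands the job in, once; it reports no verdict.
The state is a dict: "t": time; "q": joint angles; "dq": joint speeds; "joint_torque": joint torques, N m; "tool_pos": TCP position; "orientation": TCP orientation; "force": force on the tool from outside, world axes, zero at the start; "wrist_torque": the same for the moment, N m; "opening": finger opening in m.
Only numpy, scipy, OpenCV 4.12 (cv2) and the standard library are available. Lean on these libraries where they do the work, as an engineer would, in place of code of your own. Each camera call takes 0.05 s, during which the arm holds its last target. There are 200 camera calls.

### The job

The hook on the side of the autosampler is folded up flat: swing it out and down until it is firmly on its stop. Then take the rinsed vial carousel out of the drying rack and hang it on the hook by its centre bore, pushing it along the arm past the sprung keeper so that the keeper pops up again and holds it, and let go. Feel your way rather than force anything - the hook and its hinge are light parts that must never be loaded with more than about 25 N - and leave the bottle, the beaker and the jar where they stand.

Things in the scene. Friction and masses are not known exactly. Their poses are not given: they have to be found in the camera images.
- hook (a joint): swing of the steel hook arm about a level hinge in the autosampler's side. 0 = folded up flat along the housing, 1.57 = on its stop; start 0 to 0.25. Stiff friction hinge (about 0.4 N m: 5 N at the tip) that stays where it is left. The stop differs from unit to unit: on it the arm points between level and 8 deg upward, which only shows once it is down. Hook, hinge and keeper break above 30 N.
- keeper (a joint): sprung black keeper, 7 mm wide, in the arm's upper side (the side next to the housing while folded). 0 = up, 0.40 = pressed in, springs back. Pivot 75 mm from the hinge; its ramp rises inward from there to a steep back edge 8.5 mm above the arm, 49.5 mm from the hinge. Pressing it in takes 2 to 5 N; a bore pushed along the arm presses it in (4 to 10 N along the arm) and it pops up behind.
- hook_hinge (a point): point on the hinge axis, middle of the arm, 115 mm above the bench and 20 mm out from the housing's side. Axes turn with the arm: z along the arm from hinge to tip, y level along the housing's side, x the arm's upper side with the keeper (towards the housing while folded, up when down).
- hook_seat (a point): on the arm's axis, 40 mm from the hinge: the bore centre's place (axes as hook_hinge). Arm: round bar of 13 mm. A 25 mm collar ends 32 mm from the hinge, the keeper's back edge is at 49.5 mm: the hub has 3.5 mm play. Pushing on after the hub meets the collar cocks the wheel on the arm and multiplies the load (10 N can make 30 N): stop at the touch. The wheel hangs 2 mm below the axis.
- hook_tip (a point): free end of the arm, on its axis, 94 mm from the hinge (same axes); the last 6 mm taper to 9 mm diameter; the last 19 mm, beyond the keeper, are plain bar. Folded, it stands about 69 mm above the housing's flat top shoulder, so a finger can come down behind it.
- carousel: dark grey plastic vial carousel plate, a spoked wheel of 130 mm diameter, 0.13 to 0.25 kg, standing on edge in the middle slot of the rack. Origin in the middle of its bore, x along the wheel's axis. Rim and spokes are 12 mm thick (rim 10 mm wide), hub 14 mm thick and 44 mm across, bore 17 mm. Both faces alike. Grip it across the rim from above.
- rack: white drip tray (200 x 155 x 14 mm) with a steel wire rack of three slots, fixed. Origin on the bench under the middle slot; x across the slots (the wheel's axis), z up. The wheel rests on two bars, its centre 79 mm up; wire posts beside its faces, 50 mm either side of the middle, reach 73 mm. Outer slots (60 mm off) are empty.
- autosampler: white bench autosampler, fixed; origin on the bench under the middle of the side with the hook. That side looks along -x; y level along it, z up. Housing x 0 to 290 mm, y -270 to 110 mm, flat top at 140 mm that is free for 95 mm from the hook side, then vial trays up to 196 mm and, at x over 155 mm and y under -105 mm, a tower of 440 mm. The hook is at y = 0.
- bottle: bystander: amber glass bottle with black cap, 60 mm diameter, 125 mm tall, loose, upright. Origin at its foot.
- beaker: bystander: clear open beaker, 64 mm diameter, 75 mm tall, loose, upright. Origin at its foot.
- jar: bystander: small white jar, 44 mm diameter, 50 mm tall, loose, upright. Origin at its foot.

How it is judged:
By the outcome, as a careful person would: the job done as asked, in the order asked, and still so for the second after the job is handed in, with the robot touching nothing.
It also fails if it takes over 72 s, if anything falls off the work surface, if the arm or the gripper's body presses on something with over 40 N, if the wrist force passes 120 N, or if a joint passes its speed limit or range.

## Working session

There is one attempt and no reset: what is moved stays moved. The work goes in short steps, Python scripts to look and compute and a shell command to move; the robot and the scene stay as the last step left them, time stands still between calls to the robot, and variables do not carry over. Pictures are saved under pics/ and viewed, about 8 in all and at most 12, crops included, and the job is handed in when it is done.

```bash
mkdir -p pics
cat > h.py <<'E'
import numpy as np, cv2
from scipy.spatial.transform import Rotation as R
from plant import robot
def snap(n):
    i=robot.camera_info(n); p,d=robot.read_camera(n); return p,d,i
def cloud(d,i):
    f=d.shape[0]/2/np.tan(np.radians(i["vertical_fov"])/2)
    v,u=np.mgrid[:d.shape[0],:d.shape[1]]
    c=np.stack([(u-i["cx"])/f*d,-(v-i["cy"])/f*d,-d],-1)
    T=np.array(i["cam_to_world"]); w=c@T[:3,:3].T+T[:3,3]; w[d==0]=np.nan; return w
def save(n,p): cv2.imwrite(f"pics/{n}.png",p[...,::-1])
E
python3 - <<'E'
from h import *
a=[]
for n in("top","side"):
    p,d,i=snap(n); a.append(p); w=cloud(d,i); np.savez(n,p=p,d=d,w=w); print(n,{k:np.round(v,3) if k=="cam_to_world" else v for k,v in i.items()})
save("a0",a[0]);save("a1",a[1])
s=robot.read_state(); print(s)
E
```

```text
top {'vertical_fov': 54.9601181214174, 'cx': 254.80267066920203, 'cy': 195.9030489202489, 'cam_to_world': array([[ 0.002,  0.995, -0.097,  0.481],
       [-1.   , -0.   , -0.02 , -0.072],
       [-0.02 ,  0.097,  0.995,  0.868],
       [ 0.   ,  0.   ,  0.   ,  1.   ]])}
side {'vertical_fov': 57.28080263782794, 'cx': 252.23239101083414, 'cy': 189.85440096921636, 'cam_to_world': array([[ 0.964,  0.174, -0.2  ,  0.4  ],
       [-0.264,  0.582, -0.769, -0.702],
       [-0.018,  0.794,  0.607,  0.658],
       [ 0.   ,  0.   ,  0.   ,  1.   ]])}
{'t': 0.1, 'q': array([-1.20838122e+00,  1.31091036e-01,  1.48915276e+00, -2.07613051e-05,
        1.52302735e+00, -8.53681931e-02]), 'dq': array([-0.00108665, -0.00251526, -0.00319952, -0.0001548 ,  0.00015309,
       -0.00150619]), 'joint_torque': array([ 1.31729150e-03, -5.61339533e+01, -4.93096769e+01,  7.70748476e-02,
        2.90805643e-02, -7.31595009e-06]), 'tool_pos': array([ 0.25962711, -0.54034506,  0.21769882]), 'orientation': array([-3.06156247e+00, -6.97147733e-01,  3.96111774e-04]), 'force': array([ 0.23729149, -0.66262115, -0.38044833]), 'wrist_torque': array([-0.03021692, -0.00752188, -0.00968424]), 'opening': 0.09288773206569993}
```

View pics/a0.png

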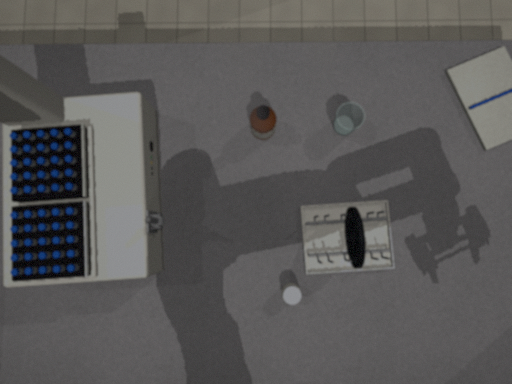

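View pics/a1.png

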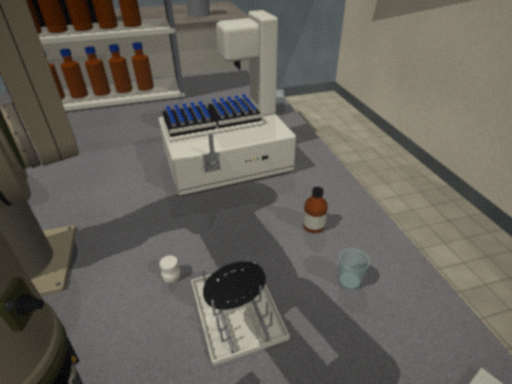

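The top view shows the autosampler at left, with its hook at about (154,220), the rack at (347,237) with the wheel at (355,237), the bottle at (263,120), the beaker at (347,118) and the jar at (291,295). The side view shows the hook at (212,155) and the wheel at (235,285).

```bash
cat > m.py <<'E'
from h import *
for n in("top","side"):
    z=np.load(n+".npz");p=z["p"].astype(int);w=z["w"];W=w.reshape(-1,3)
    X,Y,Z=w[...,0],w[...,1],w[...,2]
    print(n,"bench z",np.nanmedian(w[300:,150:200,2]))
    # housing side edge: top plane
    m=(abs(Z-.14)<.006)&(p.min(-1)>110)
    print(" top plane n",m.sum(),"bbox",np.nanpercentile(w[m],[1,50,99],axis=0).round(3).tolist() if m.any() else None)
    if n=="top":
        # outer edge per x bin
        pts=[]
        for xb in np.arange(np.nanmin(X[m])+.02,np.nanmax(X[m])-.02,.01):
            k=m&(abs(X-xb)<.005)
            if k.sum()>8: pts.append((xb,np.nanmin(Y[k])))
        pts=np.array(pts); print(" edge y=ax+b",np.polyfit(pts[:,0],pts[:,1],1), pts[[0,-1]])
    m=(p.max(-1)<60)&(Z>.04)&(Z<.17)&(Y<.1)&(Y>-.45)
    lab,k=cv2.connectedComponents(m.astype(np.uint8))[1],0
    for l in range(1,lab.max()+1):
        q=w[lab==l]
        if len(q)>60:
            c=np.median(q,0); xy=q[:,:2]-q[:,:2].mean(0); e,v=np.linalg.eigh(xy.T@xy)
            print(" dark",len(q),"mid",((q.min(0)+q.max(0))/2).round(4),"mn",q.min(0).round(3),"mx",q.max(0).round(3),"thin axis",v[:,0].round(3))
T=np.load("top.npz");w=T["w"]
for nm,(u,v,r) in dict(hook=(154,220,16),bottle=(263,118,20),beaker=(347,118,22),jar=(291,295,14)).items():
    q=w[v-r:v+r,u-r:u+r].reshape(-1,3); q=q[(q[:,2]>(.15 if nm=="hook" else .02))]
    print(nm,len(q),np.percentile(q,[0,50,100],axis=0).round(3).tolist())
S=np.load("side.npz")
q=S["w"][130:180,195:232].reshape(-1,3); print("side hook region z>.15",len(q)); q=q[q[:,2]>.15]; print(np.percentile(q,[0,50,100],axis=0).round(3).tolist())
a=cv2.resize(S["p"][120:180,180:250],None,fx=5.5,fy=5.5,interpolation=3); b=cv2.resize(T["p"][190:250,120:190],None,fx=5.5,fy=5.5,interpolation=3)
save("b",np.hstack([a,b]))
s=robot.read_state();print(R.from_rotvec(s["orientation"]).as_matrix().round(3))
E
python3 m.py
```

```text
top bench z 0.000959920921333568
 top plane n 11251 bbox [[0.381, 0.161, 0.137], [0.572, 0.227, 0.141], [0.759, 0.452, 0.144]]
 edge y=ax+b [0.07049587 0.12626066] [[0.39416389 0.1560088 ]
 [0.74416389 0.17875949]]
 dark 164 mid [ 0.7358 -0.0733  0.1079] mn [ 0.717 -0.088  0.086] mx [ 0.755 -0.058  0.13 ] thin axis [-0.606 -0.795]
 dark 879 mid [ 0.4712 -0.2615  0.0938] mn [ 0.409 -0.272  0.04 ] mx [ 0.533 -0.251  0.148] thin axis [ 0.068 -0.998]
side bench z 0.000220013984983225
 top plane n 2698 bbox [[0.383, 0.156, 0.134], [0.587, 0.22, 0.141], [2.135, 1.341, 0.145]]
 dark 95 mid [ 0.7302 -0.074   0.1173] mn [ 0.718 -0.086  0.107] mx [ 0.742 -0.062  0.128] thin axis [-0.402 -0.916]
 dark 1142 mid [ 0.0577 -0.0197  0.1048] mn [ 0.043 -0.055  0.04 ] mx [0.072 0.016 0.17 ] thin axis [-0.927  0.375]
 dark 1902 mid [ 0.473  -0.2473  0.0927] mn [ 0.41  -0.281  0.04 ] mx [ 0.536 -0.214  0.145] thin axis [ 0.068 -0.998]
hook 86 [[0.498, 0.129, 0.15], [0.504, 0.132, 0.2], [0.512, 0.142, 0.212]]
bottle 725 [[0.7, -0.101, 0.021], [0.719, -0.071, 0.088], [0.756, -0.042, 0.13]]
beaker 577 [[0.705, -0.294, 0.02], [0.745, -0.269, 0.056], [0.767, -0.232, 0.079]]
jar 321 [[0.328, -0.154, 0.02], [0.35, -0.134, 0.051], [0.367, -0.114, 0.055]]
side hook region z>.15 1850
[[0.474, 0.128, 0.15], [0.504, 0.135, 0.161], [0.546, 0.267, 0.211]]
[[ 0.901  0.433 -0.001]
 [ 0.433 -0.901  0.002]
 [ 0.    -0.002 -1.   ]]
```

View pics/b.png

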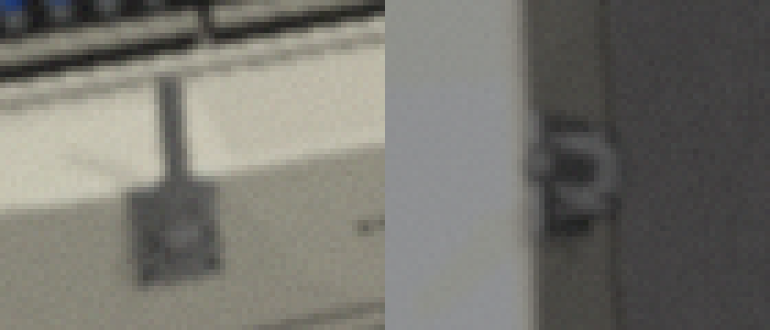

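The crop shows the hook arm standing nearly upright at x≈0.504, with its base plate at crop (175,235). The housing side runs y≈0.0705x+0.126, and the wheel axis is parallel to the arm's future direction. I'll move behind the hook with the fingers shut and the jaws parallel to the housing side.

```bash
cat > st.py <<'E'
from h import *
import sys
s=robot.read_state(); M=R.from_rotvec(s["orientation"]).as_matrix()
print("t",round(s["t"],2),"pos",s["tool_pos"].round(4),"F",s["force"].round(1),"tau",s["wrist_torque"].round(2),"open",round(s["opening"],4),"q",s["q"].round(2))
print("Mx",M[:,0].round(3),"My",M[:,1].round(3),"Mz",M[:,2].round(3))
if len(sys.argv)>3: print("delta tool mm",(1000*M.T@(np.array(list(map(float,sys.argv[1:4])))-s["tool_pos"])).round(1))
E
python3 -m pendant '[{"translation":[0,0,-10],"twist":[0,0,-0.149],"grip":-1},{"translation":[0,0,-10],"twist":[0,0,-0.149],"grip":-1},{"translation":[0,0,-10],"twist":[0,0,-0.149],"grip":-1},{"translation":[0,0,-10],"twist":[0,0,-0.149],"grip":-1},{"translation":[0,0,-10],"twist":[0,0,-0.149],"grip":-1},{"translation":[0,0,-10],"twist":[0,0,-0.149],"grip":-1},{"translation":[0,0,0],"twist":[0,0,-0.149],"grip":-1},{"translation":[0,0,0],"twist":[0,0,-0.149],"grip":-1},{"translation":[0,0,0],"twist":[0,0,0],"grip":-1},{"translation":[0,0,0],"twist":[0,0,0],"grip":-1}]'
python3 st.py 0.505 0.175 0.26
```

```text
t: 1.1
tool_pos: [0.2586, -0.5376, 0.2736]
orientation: [-2.123, -2.3, -0.009]
force: [-0.5, 0.3, -0.3]
opening: 0.0173
t 1.1 pos [ 0.2586 -0.5376  0.2736] F [-0.5  0.3 -0.3] tau [-0.02 -0.08 -0.02] open 0.0173 q [-1.21  0.12  1.4   0.    1.63 -1.29]
Mx [-0.08   0.997  0.013] My [ 0.997  0.08  -0.004] Mz [-0.005  0.012 -1.   ]
delta tool mm [690.3 302.8  21.2]
```

```bash
python3 -m pendant '[{"translation":[43,18.5,0],"twist":[0,0,0],"grip":-1},{"translation":[43,18.5,0],"twist":[0,0,0],"grip":-1},{"translation":[43,18.5,0],"twist":[0,0,0],"grip":-1},{"translation":[43,18.5,0],"twist":[0,0,0],"grip":-1},{"translation":[43,18.5,0],"twist":[0,0,0],"grip":-1},{"translation":[43,18.5,0],"twist":[0,0,0],"grip":-1},{"translation":[43,18.5,0],"twist":[0,0,0],"grip":-1},{"translation":[43,18.5,0],"twist":[0,0,0],"grip":-1},{"translation":[43,18.5,0],"twist":[0,0,0],"grip":-1},{"translation":[43,18.5,0],"twist":[0,0,0],"grip":-1}]'
python3 st.py 0.505 0.175 0.26
```

```text
t: 2.1
tool_pos: [0.4189, -0.085, 0.2737]
orientation: [-2.181, -2.236, -0.013]
force: [1.4, -1.4, -0.7]
opening: 0.0004
t 2.1 pos [ 0.4189 -0.085   0.2737] F [ 1.4 -1.4 -0.7] tau [-0.02 -0.1  -0.02] open 0.0004 q [-0.33 -0.35  1.84  0.02  1.67 -0.36]
Mx [-0.025  1.     0.019] My [ 1.     0.025 -0.007] Mz [-0.007  0.019 -1.   ]
delta tool mm [257.5  92.7  17.9]
```

```bash
python3 -m pendant '[{"translation":[40,16,0],"twist":[0,-0.003,-0.007],"grip":-1},{"translation":[40,16,0],"twist":[0,-0.003,-0.007],"grip":-1},{"translation":[40,16,0],"twist":[0,-0.003,-0.007],"grip":-1},{"translation":[40,16,0],"twist":[0,-0.003,-0.007],"grip":-1},{"translation":[40,16,0],"twist":[0,-0.003,-0.007],"grip":-1},{"translation":[30,12,0],"twist":[0,-0.003,-0.007],"grip":-1},{"translation":[15,8,0],"twist":[0,0,0],"grip":-1},{"translation":[5,4,0],"twist":[0,0,0],"grip":-1},{"translation":[0,0,0],"twist":[0,0,0],"grip":-1},{"translation":[0,0,0],"twist":[0,0,0],"grip":-1}]'
python3 st.py 0.505 0.175 0.195
python3 - <<'E'
from h import *
p,d,i=snap("wrist"); w=cloud(d,i); np.savez("wr",p=p,d=d,w=w); save("w1",p)
E
```

```text
t: 3.1
tool_pos: [0.5152, 0.1854, 0.2732]
orientation: [-2.174, -2.26, 0.01]
force: [0.3, -0.6, -0.1]
opening: 0.0008
t 3.1 pos [0.5152 0.1854 0.2732] F [ 0.3 -0.6 -0.1] tau [-0.04 -0.16 -0.04] open 0.0008 q [ 0.25 -0.02  1.55  0.    1.62  0.21]
Mx [-0.039  0.999 -0.   ] My [ 0.999  0.039 -0.009] Mz [-0.009 -0.001 -1.   ]
delta tool mm [-10.   -9.9  78.3]
```

View pics/w1.png

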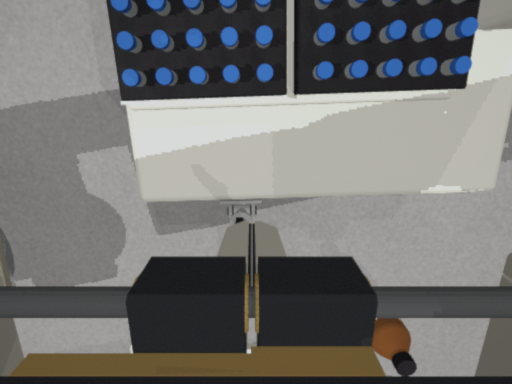

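The wrist view shows the housing top, the hook plate at (240,205), and the closed fingertips at (250,228). I'll refine the hook position from depth.

Run:
```python
from h import *
z=np.load("wr.npz");w=z["w"];p=z["p"].astype(int)
for v in range(196,232,3): print(v,[tuple((1000*w[v,u]).round().astype(int)) for u in range(224,260,5)])
m=(abs(w[...,2]-.14)<.006)&(p.min(-1)>100)
pts=[]
for xb in np.arange(.42,.7,.01):
    k=m&(abs(w[...,0]-xb)<.005)
    if k.sum()>8: pts.append((xb,np.nanpercentile(w[...,1][k],1)))
pts=np.array(pts);print(np.polyfit(pts[:,0],pts[:,1],1),len(pts))
i=robot.camera_info("wrist");print(i["cam_to_world"].round(3))
for n in("top","side"):
    W=np.load(n+".npz")["w"].reshape(-1,3)
    k=(abs(W[:,0]-.505)<.02)&(W[:,1]<.16)&(W[:,1]>.1)&(W[:,2]>.08)
    for a in np.arange(.09,.22,.02):
        q=W[k&(abs(W[:,2]-a)<.01)]
        if len(q)>3: print(n,round(a,2),len(q),np.percentile(q,[5,50,95],axis=0)[:,:2].round(4).tolist())
```

```text
196 [(np.int64(486), np.int64(167), np.int64(140)), (np.int64(491), np.int64(166), np.int64(139)), (np.int64(497), np.int64(167), np.int64(139)), (np.int64(502), np.int64(167), np.int64(139)), (np.int64(507), np.int64(167), np.int64(139)), (np.int64(512), np.int64(168), np.int64(139)), (np.int64(518), np.int64(168), np.int64(140)), (np.int64(523), np.int64(168), np.int64(139))]
199 [(np.int64(485), np.int64(160), np.int64(132)), (np.int64(491), np.int64(161), np.int64(133)), (np.int64(496), np.int64(161), np.int64(133)), (np.int64(502), np.int64(162), np.int64(134)), (np.int64(507), np.int64(163), np.int64(136)), (np.int64(513), np.int64(163), np.int64(135)), (np.int64(518), np.int64(164), np.int64(137)), (np.int64(523), np.int64(164), np.int64(137))]
202 [(np.int64(486), np.int64(159), np.int64(138)), (np.int64(491), np.int64(160), np.int64(138)), (np.int64(497), np.int64(160), np.int64(138)), (np.int64(502), np.int64(160), np.int64(139)), (np.int64(507), np.int64(161), np.int64(139)), (np.int64(513), np.int64(161), np.int64(139)), (np.int64(518), np.int64(160), np.int64(137)), (np.
[... 3921 characters left out ...]
], [0.5037, 0.1318], [0.5092, 0.1333]]
top 0.19 15 [[0.4992, 0.1296], [0.5045, 0.1307], [0.5092, 0.1331]]
top 0.21 45 [[0.4989, 0.1303], [0.504, 0.1338], [0.5095, 0.1385]]
side 0.09 59 [[0.4861, 0.1528], [0.5022, 0.1571], [0.5233, 0.159]]
side 0.11 51 [[0.4873, 0.1316], [0.5013, 0.136], [0.5223, 0.1572]]
side 0.13 94 [[0.4871, 0.1324], [0.5012, 0.1456], [0.522, 0.1587]]
side 0.15 47 [[0.4955, 0.1279], [0.5045, 0.1345], [0.5153, 0.1423]]
side 0.17 25 [[0.5001, 0.13], [0.505, 0.1328], [0.5089, 0.1356]]
side 0.19 34 [[0.4998, 0.1287], [0.5049, 0.1324], [0.511, 0.1369]]
side 0.21 18 [[0.5008, 0.1291], [0.5053, 0.1324], [0.5089, 0.1369]]<stdin>:3: RuntimeWarning: invalid value encountered in cast
```

```bash
python3 -m pendant '[{"translation":[-2,-2,15],"twist":[0,0,-0.008],"grip":-1},{"translation":[-2,-2,15],"twist":[0,-0.004,-0.008],"grip":-1},{"translation":[-2,-2,15],"twist":[0,0,-0.008],"grip":-1},{"translation":[-2,-2,15],"twist":[0,0,-0.008],"grip":-1},{"translation":[-2,-2,12],"twist":[0,0,0],"grip":-1},{"translation":[-4,0,5],"twist":[0,0,0],"grip":-1},{"translation":[-5,0,1],"twist":[0,0,0],"grip":-1},{"translation":[-4,0,0],"twist":[0,0,0],"grip":-1},{"translation":[-4,0,0],"twist":[0,0,0],"grip":-1},{"translation":[0,0,0],"twist":[0,0,0],"grip":-1}]'
python3 st.py 0.507 0.155 0.195
```

```text
t: 4.15
tool_pos: [0.5058, 0.1507, 0.1926]
orientation: [-2.15, -2.289, 0.011]
force: [-1.2, 0.9, -1.1]
opening: 0.0009
t 4.15 pos [0.5058 0.1507 0.1926] F [-1.2  0.9 -1.1] tau [ 0.25 -0.03 -0.05] open 0.0009 q [ 0.19 -0.04  1.72 -0.    1.48  0.13]
Mx [-0.063  0.998 -0.004] My [ 0.998  0.063 -0.006] Mz [-0.006 -0.004 -1.   ]
delta tool mm [ 4.2  1.4 -2.4]
```

```bash
python3 -m pendant '[{"translation":[-2,0,0],"twist":[0,0,0],"grip":-1},{"translation":[-2,0,0],"twist":[0,0,0],"grip":-1},{"translation":[-2,0,0],"twist":[0,0,0],"grip":-1},{"translation":[-3,0,0],"twist":[0,0,0],"grip":-1},{"translation":[-3,0,0.4],"twist":[0,0,0],"grip":-1},{"translation":[-3,0,0.5],"twist":[0,0,0],"grip":-1},{"translation":[-3,0,0.5],"twist":[0,0,0],"grip":-1},{"translation":[-3,0,0.6],"twist":[0,0,0],"grip":-1},{"translation":[-3,0,0.8],"twist":[0,0,0],"grip":-1},{"translation":[-3,0,0.8],"twist":[0,0,0],"grip":-1}]'
python3 st.py 0.507 0.12 0.187
```

```text
t: 5.15
tool_pos: [0.5075, 0.1303, 0.1908]
orientation: [-2.138, -2.29, -0.004]
force: [-2.2, 5.9, -0.5]
opening: 0.0003
t 5.15 pos [0.5075 0.1303 0.1908] F [-2.2  5.9 -0.5] tau [ 1.    0.11 -0.07] open 0.0003 q [ 0.15 -0.06  1.73  0.01  1.47  0.08]
Mx [-0.069  0.998  0.008] My [ 0.998  0.069 -0.004] Mz [-0.004  0.008 -1.   ]
delta tool mm [-10.2  -1.2   3.7]
```

```bash
python3 -m pendant '[{"translation":[-4,0,1.2],"twist":[0,0,0],"grip":-1},{"translation":[-4,0,1.4],"twist":[0,0,0],"grip":-1},{"translation":[-4,0,1.6],"twist":[0,0,0],"grip":-1},{"translation":[-4,0,1.8],"twist":[0,0,0],"grip":-1},{"translation":[-4,0,2],"twist":[0,0,0],"grip":-1},{"translation":[-4,0,2.3],"twist":[0,0,0],"grip":-1},{"translation":[-4,0,2.6],"twist":[0,0,0],"grip":-1},{"translation":[-4,0,3],"twist":[0,0,0],"grip":-1},{"translation":[-4,0,3.4],"twist":[0,0,0],"grip":-1},{"translation":[-4,0,4],"twist":[0,0,0],"grip":-1}]'
python3 st.py 0.508 0.09 0.168
```

```text
t: 6.15
tool_pos: [0.5108, 0.0964, 0.1724]
orientation: [-2.127, -2.294, -0.02]
force: [-2.8, 4.1, 4.2]
opening: 0.0003
t 6.15 pos [0.5108 0.0964 0.1724] F [-2.8  4.1  4.2] tau [ 0.59  0.55 -0.05] open 0.0003 q [ 0.07 -0.06  1.77  0.02  1.43 -0.  ]
Mx [-0.075  0.997  0.018] My [0.997 0.075 0.   ] Mz [-0.001  0.018 -1.   ]
delta tool mm [-6.3 -3.3  4.2]
```

```bash
python3 -m pendant '[{"translation":[-3.2,0,3.2],"twist":[0,-0.003,0],"grip":-1},{"translation":[-3,0,3.4],"twist":[0,-0.003,0],"grip":-1},{"translation":[-2.8,0,3.6],"twist":[0,-0.003,0],"grip":-1},{"translation":[-2.6,0,3.7],"twist":[0,-0.003,0],"grip":-1},{"translation":[-2.4,0,3.8],"twist":[0,-0.003,0],"grip":-1},{"translation":[-2.2,0,3.9],"twist":[0,-0.003,0],"grip":-1},{"translation":[-2,0,4],"twist":[0,-0.003,0],"grip":-1},{"translation":[-1.7,0,4],"twist":[0,-0.003,0],"grip":-1},{"translation":[-1.4,0,4],"twist":[0,-0.003,0],"grip":-1},{"translation":[-1.2,0,4],"twist":[0,-0.003,0],"grip":-1}]'
python3 st.py 0.508 0.077 0.146
```

```text
t: 7.15
tool_pos: [0.5136, 0.0727, 0.1348]
orientation: [2.127, 2.295, -0.011]
force: [-1.7, 1.1, 5.6]
opening: 0.0008
t 7.15 pos [0.5136 0.0727 0.1348] F [-1.7  1.1  5.6] tau [ 0.46  0.39 -0.01] open 0.0008 q [ 0.05 -0.04  1.82 -0.01  1.36 -0.02]
Mx [-0.076  0.997 -0.014] My [0.997 0.076 0.003] Mz [ 0.004 -0.014 -1.   ]
delta tool mm [  4.6  -5.2 -11.3]
```

```bash
python3 -m pendant '[{"translation":[-0.5,0,1.5],"twist":[0,0,0],"grip":-1},{"translation":[-0.3,0,1.5],"twist":[0,0,0],"grip":-1},{"translation":[0,0,1.5],"twist":[0,0,0],"grip":-1},{"translation":[0,0,1.5],"twist":[0,0,0],"grip":-1},{"translation":[0,0,1.5],"twist":[0,0,0],"grip":-1},{"translation":[0,0,1.5],"twist":[0,0,0],"grip":-1},{"translation":[0,0,1.5],"twist":[0,0,0],"grip":-1},{"translation":[0,0,1.5],"twist":[0,0,0],"grip":-1},{"translation":[0,0,1.5],"twist":[0,0,0],"grip":-1},{"translation":[0,0,1.5],"twist":[0,0,0],"grip":-1}]'
python3 st.py 0.508 0.077 0.146
```

```text
t: 8.15
tool_pos: [0.5169, 0.0701, 0.1258]
orientation: [2.122, 2.29, -0.007]
force: [-9.9, 2.7, 17.8]
opening: 0.0007
t 8.15 pos [0.5169 0.0701 0.1258] F [-9.9  2.7 17.8] tau [0.51 1.95 0.03] open 0.0007 q [ 0.05 -0.03  1.82 -0.02  1.33 -0.02]
Mx [-0.076  0.997 -0.017] My [0.997 0.076 0.01 ] Mz [ 0.011 -0.017 -1.   ]
delta tool mm [  7.2  -8.1 -20.4]
```

```bash
python3 -m pendant '[{"translation":[0,0,-2],"twist":[0,0,0],"grip":-1},{"translation":[0,0,-4],"twist":[0,0,0],"grip":-1},{"translation":[0,0,-10],"twist":[0,0,0],"grip":-1},{"translation":[0,0,-20],"twist":[0,0,0.149],"grip":-1},{"translation":[0,0,-25],"twist":[0,0,0.149],"grip":-1},{"translation":[0,0,-25],"twist":[0,0,0.149],"grip":-1},{"translation":[0,0,-25],"twist":[0,0,0.149],"grip":0},{"translation":[0,0,-15],"twist":[0,0,0.149],"grip":0},{"translation":[0,0,-5],"twist":[0,0,0.149],"grip":0},{"translation":[0,0,0],"twist":[0,0,0.149],"grip":0}]'
python3 st.py 0.471 -0.2615 0.26
python3 - <<'E'
from h import *
for n in("top","side"):
    p,d,i=snap(n); w=cloud(d,i); np.savez(n+"2",p=p,w=w); save(n+"2",p)
    W=w.reshape(-1,3)
    k=(abs(W[:,0]-.51)<.025)&(W[:,1]<.16)&(W[:,1]>.0)&(W[:,2]>.08)&(W[:,2]<.15)
    for a in np.arange(.04,.15,.01):
        q=W[k&(abs(W[:,1]-a)<.005)]
        if len(q)>2: print(n,round(a,3),len(q),"x",np.percentile(q[:,0],[5,50,95]).round(4),"z",np.percentile(q[:,2],[5,50,90]).round(4))
E
```

```text
t: 9.15
tool_pos: [0.5166, 0.0681, 0.2636]
orientation: [2.979, 0.908, 0.011]
force: [0.2, -0.0, -0.7]
opening: 0.0281
t 9.15 pos [0.5166 0.0681 0.2636] F [ 0.2 -0.  -0.7] tau [ 0.04 -0.   -0.04] open 0.0281 q [ 0.05 -0.11  1.65 -0.02  1.59  1.03]
Mx [ 0.83   0.558 -0.001] My [ 0.558 -0.83   0.028] Mz [ 0.015 -0.024 -1.   ]
delta tool mm [-221.8  247.9   10.8]
top 0.05 27 x [0.5052 0.5111 0.5152] z [0.1209 0.1256 0.1274]
top 0.06 29 x [0.5051 0.5091 0.5152] z [0.1242 0.1263 0.1281]
top 0.07 19 x [0.5032 0.5069 0.511 ] z [0.1219 0.1271 0.1293]
top 0.08 4 x [0.5032 0.5032 0.5048] z [0.1214 0.1224 0.124 ]
top 0.1 5 x [0.5012 0.5012 0.5031] z [0.1184 0.1212 0.1234]
top 0.11 11 x [0.4951 0.5112 0.5146] z [0.1143 0.12   0.1278]
side 0.05 18 x [0.506  0.5107 0.5162] z [0.1195 0.1234 0.1263]
side 0.06 10 x [0.5052 0.5104 0.5163] z [0.1226 0.1263 0.127 ]
side 0.07 12 x [0.5054 0.5096 0.5137] z [0.1224 0.1271 0.1293]
side 0.08 14 x [0.5037 0.507  0.5121] z [0.1214 0.1292 0.1323]
side 0.09 11 x [0.503  0.5055 0.511 ] z [0.1214 0.1327 0.1344]
side 0.1 3 x [0.5022 0.5043 0.5046] z [0.1201 0.1217 0.1241]
side 0.11 33 x [0.497  0.5033 0.5169] z [0.1095 0.1236 0.1287]
side 0.13 19 x [0.4907 0.501  0.5138] z [0.1134 0.1207 0.1238]
side 0.14 42 x [0.4885 0.5027 0.52  ] z [0.1123 0.1223 0.1251]
```

```bash
python3 -m pendant '[{"translation":[0,0,0],"twist":[0.003,0.004,0.131],"grip":0},{"translation":[0,0,0],"twist":[0.003,0.004,0.131],"grip":0},{"translation":[0,0,0],"twist":[0.003,0.004,0.131],"grip":0},{"translation":[0,20,0],"twist":[0.003,0.004,0.131],"grip":0},{"translation":[-11,45,0],"twist":[0,0,0],"grip":0},{"translation":[-11,48,0],"twist":[0,0,0],"grip":0},{"translation":[-11,48,0],"twist":[0,0,0],"grip":0},{"translation":[-11,48,0],"twist":[0,0,0],"grip":0},{"translation":[-11,48,0],"twist":[0,0,0],"grip":0},{"translation":[-11,45,0],"twist":[0,0,0],"grip":0}]'
python3 st.py 0.471 -0.2615 0.26
python3 -m pendant '[{"translation":[0,15,0],"twist":[0,0,0],"grip":0},{"translation":[0,8,0],"twist":[0,0,0],"grip":0},{"translation":[0,0,0],"twist":[0,0,0],"grip":0},{"translation":[0,0,0],"twist":[0,0,0],"grip":0},{"translation":[0,0,0],"twist":[0,0,0],"grip":0},{"translation":[0,0,0],"twist":[0,0,0],"grip":0},{"translation":[0,0,0],"twist":[0,0,0],"grip":0},{"translation":[0,0,0],"twist":[0,0,0],"grip":0},{"translation":[0,0,0],"twist":[0,0,0],"grip":0},{"translation":[0,0,0],"twist":[0,0,0],"grip":0}]'
python3 st.py 0.471 -0.2615 0.26
python3 - <<'E'
from h import *
p,d,i=snap("wrist"); w=cloud(d,i); np.savez("wr2",p=p,w=w); save("w2",p)
m=(p.max(-1)<70)&(w[...,2]>.10)&(w[...,2]<.16)&(w[...,1]<-.22)
q=w[m]; print(len(q),q.min(0),q.max(0),np.percentile(q,[2,50,98],axis=0).round(4))
t=q[q[:,2]>.125]; c=t[:,:2].mean(0); e,v=np.linalg.eigh(np.cov(t[:,:2].T)); print("top rim",len(t),c.round(4),v[:,0].round(3),((t.min(0)+t.max(0))/2).round(4))
E
```

```text
t: 10.25
tool_pos: [0.4772, -0.243, 0.261]
orientation: [3.127, 0.175, 0.033]
force: [0.1, 0.9, -0.5]
opening: 0.0466
t 10.25 pos [ 0.4772 -0.243   0.261 ] F [ 0.1  0.9 -0.5] tau [0.02 0.01 0.03] open 0.0466 q [-0.57 -0.08  1.63  0.    1.57  0.89]
Mx [0.993 0.112 0.021] My [ 0.112 -0.994  0.01 ] Mz [ 0.022 -0.008 -1.   ]
delta tool mm [-8.3 17.7  1.1]
t: 11.25
tool_pos: [0.4783, -0.2679, 0.2598]
orientation: [3.126, 0.199, 0.029]
force: [-1.0, 0.2, 0.4]
opening: 0.0468
t 11.25 pos [ 0.4783 -0.2679  0.2598] F [-1.   0.2  0.4] tau [0.06 0.01 0.02] open 0.0468 q [-0.61 -0.04  1.59  0.    1.57  0.84]
Mx [0.992 0.127 0.018] My [ 0.127 -0.992  0.01 ] Mz [ 0.019 -0.008 -1.   ]
delta tool mm [-6.4 -7.3 -0.4]
1056 [ 0.41559739 -0.27076578  0.10000302] [ 0.53379459 -0.25340964  0.14648415] [[ 0.4236 -0.2689  0.1048]
 [ 0.4861 -0.2617  0.1381]
 [ 0.5317 -0.2548  0.1446]]
top rim 844 [ 0.4776 -0.2621] [ 0.073 -0.997] [ 0.4725 -0.2625  0.1358]
```

View pics/w2.png

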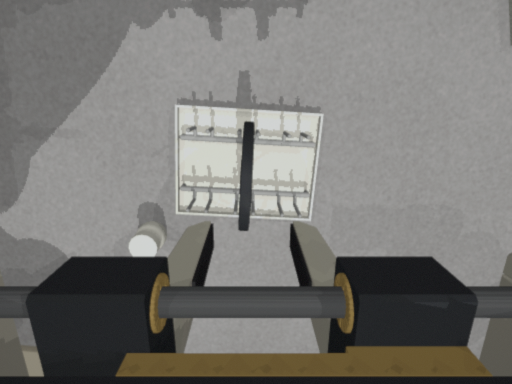

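The wrist view shows the wheel edge-on at (247,122–230), standing in the rack's middle slot and centred between the open fingers. Now I'll align and descend.

```bash
python3 -m pendant '[{"translation":[-3,-3,10],"twist":[0.004,-0.009,0.028],"grip":0},{"translation":[-3,-3,20],"twist":[0.004,-0.009,0.028],"grip":0},{"translation":[0,0,25],"twist":[0,0,0],"grip":0},{"translation":[0,0,20],"twist":[0,0,0],"grip":0},{"translation":[0,0,10],"twist":[0,0,0],"grip":0},{"translation":[0,0,5],"twist":[0,0,0],"grip":0},{"translation":[0,0,0],"twist":[0,0,0],"grip":0},{"translation":[0,0,0],"twist":[0,0,0],"grip":0},{"translation":[0,0,0],"twist":[0,0,0],"grip":0},{"translation":[0,0,0],"twist":[0,0,0],"grip":0}]'
python3 st.py 0.472 -0.262 0.118
```

```text
t: 12.3
tool_pos: [0.4741, -0.2648, 0.1715]
orientation: [3.133, 0.107, 0.009]
force: [0.0, 0.1, -0.2]
opening: 0.0466
t 12.3 pos [ 0.4741 -0.2648  0.1715] F [ 0.   0.1 -0.2] tau [ 0.02 -0.01  0.03] open 0.0466 q [-0.6  -0.    1.72 -0.    1.42  0.9 ]
Mx [0.998 0.068 0.005] My [ 0.068 -0.998  0.006] Mz [ 0.006 -0.006 -1.   ]
delta tool mm [-2.2 -3.3 53.5]
```

```bash
python3 -m pendant '[{"translation":[-1,-2,10],"twist":[0.003,-0.003,0],"grip":0},{"translation":[-1,-1,12],"twist":[0.003,-0.003,0],"grip":0},{"translation":[0,0,12],"twist":[0,0,0],"grip":0},{"translation":[0,0,10],"twist":[0,0,0],"grip":0},{"translation":[0,0,6],"twist":[0,0,0],"grip":0},{"translation":[0,0,1],"twist":[0,0,0],"grip":0},{"translation":[0,0,0],"twist":[0,0,0],"grip":0},{"translation":[0,0,0],"twist":[0,0,0],"grip":0},{"translation":[0,0,0],"twist":[0,0,0],"grip":0},{"translation":[0,0,0],"twist":[0,0,0],"grip":0}]'
python3 st.py 0.472 -0.262 0.118
python3 -m pendant '[{"translation":[0,0,0],"twist":[0,0,0],"grip":-0.4},{"translation":[0,0,0],"twist":[0,0,0],"grip":-0.5},{"translation":[0,0,0],"twist":[0,0,0],"grip":-0.6},{"translation":[0,0,0],"twist":[0,0,0],"grip":-0.7},{"translation":[0,0,0],"twist":[0,0,0],"grip":-0.8},{"translation":[0,0,0],"twist":[0,0,0],"grip":-1},{"translation":[0,0,0],"twist":[0,0,0],"grip":-1},{"translation":[0,0,0],"twist":[0,0,0],"grip":-1},{"translation":[0,0,0],"twist":[0,0,0],"grip":-1},{"translation":[0,0,0],"twist":[0,0,0],"grip":-1}]' 45
python3 st.py 0.472 -0.262 0.118
```

```text
t: 13.3
tool_pos: [0.4719, -0.2619, 0.1163]
orientation: [3.139, 0.107, -0.001]
force: [-0.0, -0.4, 0.0]
opening: 0.0466
t 13.3 pos [ 0.4719 -0.2619  0.1163] F [-0.  -0.4  0. ] tau [0.06 0.03 0.01] open 0.0466 q [-0.6   0.04  1.77 -0.    1.33  0.9 ]
Mx [ 0.998  0.068 -0.001] My [ 0.068 -0.998  0.   ] Mz [-0.001 -0.    -1.   ]
delta tool mm [ 0.1  0.1 -1.7]
t: 14.3
tool_pos: [0.4726, -0.2624, 0.1175]
orientation: [3.138, 0.107, 0.001]
force: [0.8, 0.4, 0.4]
opening: 0.0115
t 14.3 pos [ 0.4726 -0.2624  0.1175] F [0.8 0.4 0.4] tau [-0.01  0.03  0.04] open 0.0115 q [-0.6   0.04  1.77 -0.    1.33  0.9 ]
Mx [0.998 0.068 0.001] My [ 0.068 -0.998  0.002] Mz [ 0.001 -0.002 -1.   ]
delta tool mm [-0.6 -0.5 -0.5]
```

```bash
python3 -m pendant '[{"translation":[0,0,-5],"twist":[0,0,0],"grip":-1},{"translation":[0,0,-12],"twist":[0,0,0],"grip":-1},{"translation":[0,0,-20],"twist":[0,0,0],"grip":-1},{"translation":[0,0,-25],"twist":[0,0,0],"grip":-1},{"translation":[0,0,-25],"twist":[0,0,0],"grip":-1},{"translation":[0,0,-20],"twist":[0,0,0],"grip":-1},{"translation":[0,0,-10],"twist":[0,0,0],"grip":-1},{"translation":[4,-20,0],"twist":[0,0,0],"grip":-1},{"translation":[7,-30,0],"twist":[0,0,0],"grip":-1},{"translation":[7,-35,0],"twist":[0,0,0],"grip":-1}]'
python3 st.py 0.512 -0.01 0.24
python3 -m pendant '[{"translation":[7,-35,0],"twist":[0,0,0],"grip":-1},{"translation":[7,-35,0],"twist":[0,0,0],"grip":-1},{"translation":[7,-35,0],"twist":[0,0,0],"grip":-1},{"translation":[6,-25,0],"twist":[0,0,0],"grip":-1},{"translation":[4,-15,0],"twist":[0,0,0],"grip":-1},{"translation":[0,-5,0],"twist":[0,0,0],"grip":-1},{"translation":[0,0,0],"twist":[0,0,0],"grip":-1},{"translation":[0,0,0],"twist":[0,0,0],"grip":-1},{"translation":[0,0,0],"twist":[0,0,0],"grip":-1},{"translation":[0,0,0],"twist":[0,0,0],"grip":-1}]'
python3 st.py 0.512 -0.01 0.24
```

```text
t: 15.3
tool_pos: [0.4831, -0.1771, 0.243]
orientation: [3.138, 0.097, -0.001]
force: [1.6, 0.0, -1.8]
opening: 0.0118
t 15.3 pos [ 0.4831 -0.1771  0.243 ] F [ 1.6  0.  -1.8] tau [0.08 0.04 0.02] open 0.0118 q [-0.45 -0.11  1.69 -0.    1.57  1.06]
Mx [ 0.998  0.062 -0.001] My [ 0.062 -0.998  0.002] Mz [-0.001 -0.002 -1.   ]
delta tool mm [  39.2 -165.     2.7]
t: 16.3
tool_pos: [0.5032, -0.0176, 0.2428]
orientation: [3.139, 0.1, -0.004]
force: [0.7, 1.0, -2.3]
opening: 0.0113
t 16.3 pos [ 0.5032 -0.0176  0.2428] F [ 0.7  1.  -2.3] tau [ 0.04  0.02 -0.01] open 0.0113 q [-0.14 -0.14  1.71 -0.    1.57  1.37]
Mx [ 0.998  0.064 -0.003] My [ 0.064 -0.998  0.001] Mz [-0.003 -0.001 -1.   ]
delta tool mm [ 9.2 -7.   2.8]
```

```bash
python3 -m pendant '[{"translation":[2,0,10],"twist":[-0.009,0,0.001],"grip":-1},{"translation":[2,0,15],"twist":[-0.009,0,0.001],"grip":-1},{"translation":[2,0,18],"twist":[-0.009,0,0.001],"grip":-1},{"translation":[2,0,18],"twist":[-0.009,0,0.001],"grip":-1},{"translation":[2,0,12],"twist":[-0.009,0,0.001],"grip":-1},{"translation":[0,0,5],"twist":[-0.007,0,0.001],"grip":-1},{"translation":[0,0,0],"twist":[0,0,0],"grip":-1},{"translation":[0,0,0],"twist":[0,0,0],"grip":-1},{"translation":[0,0,0],"twist":[0,0,0],"grip":-1},{"translation":[0,0,0],"twist":[0,0,0],"grip":-1}]'
python3 st.py 0.512 -0.01 0.16
python3 - <<'E'
from h import *
for n in("top","side"):
    p,d,i=snap(n); w=cloud(d,i); np.savez(n+"3",p=p,w=w)
    m=(p.max(-1)<75)&(w[...,2]>.06)&(w[...,2]<.2)&(abs(w[...,1]+.015)<.04)&(abs(w[...,0]-.512)<.08)
    q=w[m]; print(n,len(q),"mn",q.min(0).round(4),"mx",q.max(0).round(4),"mid",((q.min(0)+q.max(0))/2).round(4))
    v,u=np.where(m); print(u.min(),u.max(),v.min(),v.max())
    cu,cv=int(np.median(u)),int(np.median(v)); r=45
    save("c_"+n,cv2.resize(p[max(cv-r,0):cv+r,max(cu-r,0):cu+r],(540,540),interpolation=cv2.INTER_CUBIC)); print("crop origin",cu-r,cv-r)
E
```

```text
t: 17.3
tool_pos: [0.5144, -0.0222, 0.1608]
orientation: [3.082, 0.081, 0.001]
force: [0.7, -0.3, -1.8]
opening: 0.0118
t 17.3 pos [ 0.5144 -0.0222  0.1608] F [ 0.7 -0.3 -1.8] tau [ 0.07 -0.   -0.03] open 0.0118 q [-0.1  -0.07  1.8  -0.06  1.4   1.43]
Mx [ 0.999  0.052 -0.001] My [ 0.052 -0.997  0.058] Mz [ 0.002 -0.058 -0.998]
delta tool mm [ -1.7 -12.3   0.1]Traceback (most recent call last):
  File "<stdin>", line 5, in <module>
    return umr_minimum(a, axis, None, out, keepdims, initial, where)
ValueError: zero-size array to reduction operation minimum which has no identity
```

Top view is covered by the arm; I'll use the side camera (and the wrist one).

Run:
```python
from h import *
for n in("side","wrist"):
    p,d,i=snap(n); w=cloud(d,i); np.savez(n+"3",p=p,w=w)
    m=(p.max(-1)<75)&(w[...,2]>.05)&(w[...,2]<.2)&(abs(w[...,1]+.02)<.04)&(abs(w[...,0]-.512)<.08)
    q=w[m]; print(n,len(q))
    if len(q): print("mn",q.min(0).round(4),"mx",q.max(0).round(4),"mid",((q.min(0)+q.max(0))/2).round(4))
p=np.load("side3.npz")["p"]; q=np.load("wrist3.npz")["p"]
save("c3",np.hstack([cv2.resize(p[120:240,150:290],(420,360),interpolation=2),cv2.resize(q[:240,130:370],(360,360))]))
```

```text
side 1567
mn [ 0.4504 -0.0388  0.0602] mx [ 0.5778 -0.0151  0.1876] mid [ 0.5141 -0.0269  0.1239]
wrist 3579
mn [ 0.4937 -0.0275  0.1252] mx [ 0.5786 -0.0114  0.1998] mid [ 0.5362 -0.0194  0.1625]
```

View pics/c3.png

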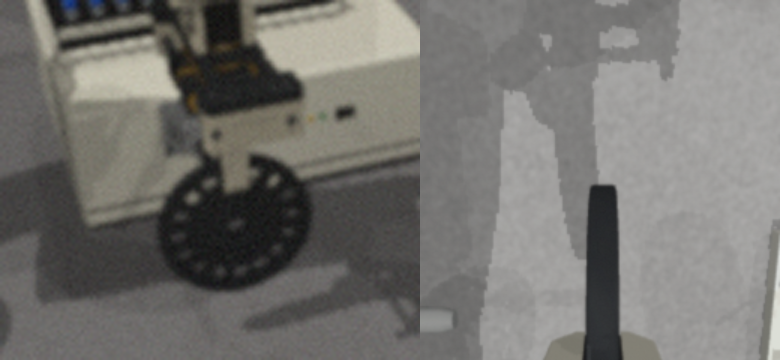

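The side crop shows the wheel face-on, bore at crop (236,224), and the gripper holding its top rim. The wheel centre is x≈0.514, and the hook axis extended to that point is x≈0.5156, so I'll correct by +1.5 mm in x and z and approach along the arm.

```bash
cat > hk.py <<'E'
from h import *
H=np.array([.5042,.140,.115]); a=np.array([.07,-.996,.056]); a/=np.linalg.norm(a)
s=robot.read_state(); M=R.from_rotvec(s["orientation"]).as_matrix()
b=s["tool_pos"]+M@np.array([-.0002,0,.0385]); r=b-H; u=r@a; e=r-u*a
print("t",round(s["t"],2),"u mm",round(u*1000,1),"offset(bore-axis) mm world",(1000*e).round(1),"tool",(1000*M.T@e).round(1),"axis err tool",(M.T@a).round(3),"F",s["force"].round(1),"F along arm",round(s["force"]@a,1),"tau",s["wrist_torque"].round(2),"open",round(s["opening"],4))
E
python3 hk.py
python3 -m pendant '[{"translation":[0.6,-3,-0.6],"twist":[0,0,0.004],"grip":-1},{"translation":[0.6,-5,-0.6],"twist":[0,0,0.004],"grip":-1},{"translation":[0.5,-6,-0.5],"twist":[0,0,0.004],"grip":-1},{"translation":[0,-6,0],"twist":[0,0,0.004],"grip":-1},{"translation":[0,-6,0],"twist":[0,0,0],"grip":-1},{"translation":[0,-6,0],"twist":[0,0,0],"grip":-1},{"translation":[0,-5,0],"twist":[0,0,0],"grip":-1},{"translation":[0,-3,0],"twist":[0,0,0],"grip":-1},{"translation":[0,0,0],"twist":[0,0,0],"grip":-1},{"translation":[0,0,0],"twist":[0,0,0],"grip":-1}]'
python3 hk.py
```

```text
t 17.45 u mm 164.9 offset(bore-axis) mm world [-1.6 -0.2 -2. ] tool [-1.6  0.   2. ] axis err tool [0.018 1.    0.002] F [-0.   0.8 -2.1] F along arm -0.9 tau [ 0.07  0.01 -0.  ] open 0.0115
t: 18.45
tool_pos: [0.5145, 0.0224, 0.1604]
orientation: [3.083, 0.056, 0.003]
force: [-0.2, 0.4, -1.2]
opening: 0.0117
t 18.45 u mm 120.5 offset(bore-axis) mm world [1.7 0.1 0.2] tool [ 1.7 -0.1 -0.2] axis err tool [0.034 0.999 0.002] F [-0.2  0.4 -1.2] F along arm -0.4 tau [ 0.06 -0.03  0.03] open 0.0117
```

```bash
python3 -m pendant '[{"translation":[-0.8,0,0],"twist":[0,0,-0.01],"grip":-1},{"translation":[-0.7,0,0],"twist":[0,0,-0.01],"grip":-1},{"translation":[-0.3,0,0],"twist":[0,0,-0.01],"grip":-1},{"translation":[0,0,0],"twist":[0,0,0],"grip":-1},{"translation":[0,0,0],"twist":[0,0,0],"grip":-1},{"translation":[0,0,0],"twist":[0,0,0],"grip":-1},{"translation":[0,-2,0],"twist":[0,0,0],"grip":-1},{"translation":[0,-3,0],"twist":[0,0,0],"grip":-1},{"translation":[0,-2,0],"twist":[0,0,0],"grip":-1},{"translation":[0,0,0],"twist":[0,0,0],"grip":-1}]'
python3 hk.py
python3 - <<'E'
from h import *
p,d,i=snap("side"); q,d2,i2=snap("top")
save("d4",np.hstack([cv2.resize(p[110:210,165:275],(440,400),interpolation=2),cv2.resize(q[180:270,130:210],(356,400),interpolation=2)]))
E
```

```text
t: 19.45
tool_pos: [0.512, 0.029, 0.16]
orientation: [3.082, 0.104, 0.001]
force: [-0.3, 0.5, -1.0]
opening: 0.0118
t 19.45 u mm 113.7 offset(bore-axis) mm world [-0.2 -0.   0.2] tool [-0.2  0.  -0.2] axis err tool [0.003 1.    0.002] F [-0.3  0.5 -1. ] F along arm -0.6 tau [ 0.07  0.03 -0.02] open 0.0118
```

View pics/d4.png

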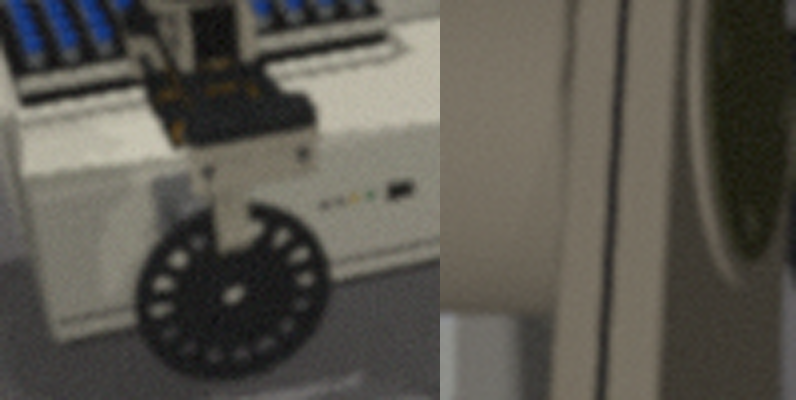

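The side crop shows the bore (light spot at (235,294)) clear. The tip is hidden behind the wheel and the top view is covered. I'll feel on, in small steps.

```bash
python3 -m pendant '[{"translation":[0,-2,0],"twist":[0,0,0],"grip":-1},{"translation":[0,-2,0],"twist":[0,0,0],"grip":-1},{"translation":[0,-2,0],"twist":[0,0,0],"grip":-1},{"translation":[0,-2,0],"twist":[0,0,0],"grip":-1},{"translation":[0,-2,0],"twist":[0,0,0],"grip":-1},{"translation":[0,-2,0],"twist":[0,0,0],"grip":-1},{"translation":[0,-2,0],"twist":[0,0,0],"grip":-1},{"translation":[0,-2,0],"twist":[0,0,0],"grip":-1},{"translation":[0,-1,0],"twist":[0,0,0],"grip":-1},{"translation":[0,0,0],"twist":[0,0,0],"grip":-1}]'
python3 hk.py
```

```text
t: 20.55
tool_pos: [0.5108, 0.0473, 0.1589]
orientation: [3.082, 0.104, 0.001]
force: [1.1, 0.0, -2.6]
opening: 0.0116
t 20.55 u mm 95.3 offset(bore-axis) mm world [-0.1 -0.   0.1] tool [-0.1  0.  -0.1] axis err tool [0.003 1.    0.002] F [ 1.1  0.  -2.6] F along arm -0.1 tau [ 0.07  0.   -0.01] open 0.0116
```

```bash
python3 -m pendant '[{"translation":[0,-1.5,0],"twist":[0,0,0],"grip":-1},{"translation":[0,-1.5,0],"twist":[0,0,0],"grip":-1},{"translation":[0,-1.5,0],"twist":[0,0,0],"grip":-1},{"translation":[0,-1.5,0],"twist":[0,0,0],"grip":-1},{"translation":[0,-1.5,0],"twist":[0,0,0],"grip":-1},{"translation":[0,-1.5,0],"twist":[0,0,0],"grip":-1},{"translation":[0,-1.5,0],"twist":[0,0,0],"grip":-1},{"translation":[0,-1,0],"twist":[0,0,0],"grip":-1},{"translation":[0,0,0],"twist":[0,0,0],"grip":-1},{"translation":[0,0,0],"twist":[0,0,0],"grip":-1}]'
python3 hk.py
```

```text
t: 21.55
tool_pos: [0.51, 0.0598, 0.1582]
orientation: [3.082, 0.104, 0.001]
force: [-0.6, -0.2, -2.5]
opening: 0.0118
t 21.55 u mm 82.8 offset(bore-axis) mm world [-0.1  0.   0.1] tool [-0.1  0.  -0.1] axis err tool [0.003 1.    0.002] F [-0.6 -0.2 -2.5] F along arm 0.0 tau [ 0.09  0.06 -0.06] open 0.0118
```

```bash
python3 -m pendant '[{"translation":[0,-1.5,0],"twist":[0,0,0],"grip":-1},{"translation":[0,-1.5,0],"twist":[0,0,0],"grip":-1},{"translation":[0,-1.5,0],"twist":[0,0,0],"grip":-1},{"translation":[0,-1.5,0],"twist":[0,0,0],"grip":-1},{"translation":[0,-1.5,0],"twist":[0,0,0],"grip":-1},{"translation":[0,-1.5,0],"twist":[0,0,0],"grip":-1},{"translation":[0,-1.5,0],"twist":[0,0,0],"grip":-1},{"translation":[0,-1.5,0],"twist":[0,0,0],"grip":-1},{"translation":[0,-1.5,0],"twist":[0,0,0],"grip":-1},{"translation":[0,-1.5,0],"twist":[0,0,0],"grip":-1}]'
python3 hk.py
```

```text
t: 22.55
tool_pos: [0.5105, 0.0735, 0.1596]
orientation: [3.078, 0.102, 0.007]
force: [-1.0, -3.5, 2.5]
opening: 0.0114
t 22.55 u mm 69.4 offset(bore-axis) mm world [1.5 0.2 2.3] tool [ 1.5  0.  -2.3] axis err tool [0.004 1.    0.006] F [-1.  -3.5  2.5] F along arm 3.5 tau [-0.85  0.19 -0.01] open 0.0114
```

```bash
python3 -m pendant '[{"translation":[-0.4,-1.5,0.6],"twist":[0,0,0],"grip":-1},{"translation":[-0.4,-1.5,0.5],"twist":[0,0,0],"grip":-1},{"translation":[-0.3,-1.5,0.4],"twist":[0,0,0],"grip":-1},{"translation":[-0.2,-1.5,0.4],"twist":[0,0,0],"grip":-1},{"translation":[0,-1.5,0.4],"twist":[0,0,0],"grip":-1},{"translation":[0,-1.5,0.4],"twist":[0,0,0],"grip":-1},{"translation":[0,-1.5,0.4],"twist":[0,0,0],"grip":-1},{"translation":[0,-1.5,0.4],"twist":[0,0,0],"grip":-1},{"translation":[0,-1,0.3],"twist":[0,0,0],"grip":-1},{"translation":[0,0,0],"twist":[0,0,0],"grip":-1}]'
python3 hk.py
```

```text
t: 23.55
tool_pos: [0.509, 0.0871, 0.1556]
orientation: [3.077, 0.102, 0.01]
force: [0.7, -1.1, 2.6]
opening: 0.0114
t 23.55 u mm 55.5 offset(bore-axis) mm world [ 1.  0. -1.] tool [ 1. -0.  1.] axis err tool [0.004 1.    0.007] F [ 0.7 -1.1  2.6] F along arm 1.2 tau [-0.24  0.16  0.02] open 0.0114
```

```bash
python3 -m pendant '[{"translation":[-0.2,-1.3,0.1],"twist":[0,0,0],"grip":-1},{"translation":[-0.2,-1.3,0.1],"twist":[0,0,0],"grip":-1},{"translation":[-0.2,-1.3,0.1],"twist":[0,0,0],"grip":-1},{"translation":[-0.2,-1.3,0.1],"twist":[0,0,0],"grip":-1},{"translation":[0,-1.3,0.1],"twist":[0,0,0],"grip":-1},{"translation":[0,-1.3,0.1],"twist":[0,0,0],"grip":-1},{"translation":[0,-1,0.1],"twist":[0,0,0],"grip":-1},{"translation":[0,-1,0.1],"twist":[0,0,0],"grip":-1},{"translation":[0,-0.5,0],"twist":[0,0,0],"grip":-1},{"translation":[0,0,0],"twist":[0,0,0],"grip":-1}]'
python3 hk.py
```

```text
t: 24.55
tool_pos: [0.5078, 0.0989, 0.1544]
orientation: [3.078, 0.102, 0.012]
force: [-0.5, -0.3, 3.9]
opening: 0.0116
t 24.55 u mm 43.6 offset(bore-axis) mm world [ 0.8 -0.  -1.4] tool [ 0.8 -0.   1.4] axis err tool [0.004 1.    0.006] F [-0.5 -0.3  3.9] F along arm 0.5 tau [-0.19 -0.    0.02] open 0.0116
```

```bash
python3 -m pendant '[{"translation":[0,-0.5,0],"twist":[0,0,0],"grip":-1},{"translation":[0,-0.5,0],"twist":[0,0,0],"grip":-1},{"translation":[0,-0.4,0],"twist":[0,0,0],"grip":-1},{"translation":[0,-0.3,0],"twist":[0,0,0],"grip":-1},{"translation":[0,0,0],"twist":[0,0,0],"grip":-1},{"translation":[0,0,0],"twist":[0,0,0],"grip":-1},{"translation":[0,0,0],"twist":[0,0,0],"grip":-1},{"translation":[0,0,0],"twist":[0,0,0],"grip":-1},{"translation":[0,0,0],"twist":[0,0,0],"grip":-1},{"translation":[0,0,0],"twist":[0,0,0],"grip":-1}]'
python3 hk.py
```

```text
t: 25.55
tool_pos: [0.5077, 0.1008, 0.1543]
orientation: [3.078, 0.102, 0.012]
force: [-0.2, -2.1, 3.8]
opening: 0.0119
t 25.55 u mm 41.7 offset(bore-axis) mm world [ 0.8 -0.  -1.5] tool [ 0.7 -0.   1.5] axis err tool [0.004 1.    0.006] F [-0.2 -2.1  3.8] F along arm 2.3 tau [-0.39 -0.06  0.03] open 0.0119
```

```bash
python3 -m pendant '[{"translation":[0,-0.4,0],"twist":[0,0,0],"grip":-1},{"translation":[0,-0.4,0],"twist":[0,0,0],"grip":-1},{"translation":[0,0,0],"twist":[0,0,0],"grip":-1},{"translation":[0,0,0],"twist":[0,0,0],"grip":-1},{"translation":[0,0,0],"twist":[0,0,0],"grip":-1},{"translation":[0,0,0],"twist":[0,0,0],"grip":-1},{"translation":[0,0,0],"twist":[0,0,0],"grip":-1},{"translation":[0,0,0],"twist":[0,0,0],"grip":-1},{"translation":[0,0,0],"twist":[0,0,0],"grip":-1},{"translation":[0,0,0],"twist":[0,0,0],"grip":-1}]'
python3 hk.py
```

```text
t: 26.55
tool_pos: [0.5076, 0.1019, 0.1541]
orientation: [3.078, 0.103, 0.012]
force: [1.6, -1.2, 3.8]
opening: 0.0118
t 26.55 u mm 40.6 offset(bore-axis) mm world [ 0.7 -0.  -1.6] tool [ 0.7 -0.   1.6] axis err tool [0.004 1.    0.006] F [ 1.6 -1.2  3.8] F along arm 1.6 tau [-0.29 -0.08  0.01] open 0.0118
```

```bash
python3 -m pendant '[{"translation":[0,0,-0.6],"twist":[0,0,0],"grip":-1},{"translation":[0,0,-0.4],"twist":[0,0,0],"grip":-1},{"translation":[0,0,0],"twist":[0,0,0],"grip":-1},{"translation":[0,0,0],"twist":[0,0,0],"grip":-1},{"translation":[0,0,0],"twist":[0,0,0],"grip":-1},{"translation":[0,0,0],"twist":[0,0,0],"grip":-1},{"translation":[0,0,0],"twist":[0,0,0],"grip":-1},{"translation":[0,0,0],"twist":[0,0,0],"grip":-1},{"translation":[0,0,0],"twist":[0,0,0],"grip":-1},{"translation":[0,0,0],"twist":[0,0,0],"grip":-1}]'
python3 hk.py
python3 - <<'E'
from h import *
p,d,i=snap("side"); q,d2,i2=snap("wrist"); np.savez("side5",p=p,w=cloud(d,i)); np.savez("wr5",p=q,w=cloud(d2,i2))
save("e5",np.hstack([cv2.resize(p[100:200,160:270],(440,400),interpolation=2),cv2.resize(q[150:290,180:320],(350,400),interpolation=2)]))
E
```

```text
t: 27.55
tool_pos: [0.507, 0.1022, 0.1542]
orientation: [3.079, 0.103, 0.01]
force: [0.2, -1.3, 0.1]
opening: 0.011
t 27.55 u mm 40.2 offset(bore-axis) mm world [ 0.1 -0.1 -1.5] tool [ 0.1 -0.   1.5] axis err tool [0.004 1.    0.005] F [ 0.2 -1.3  0.1] F along arm 1.3 tau [-0.12 -0.18 -0.  ] open 0.011
```

View pics/e5.png

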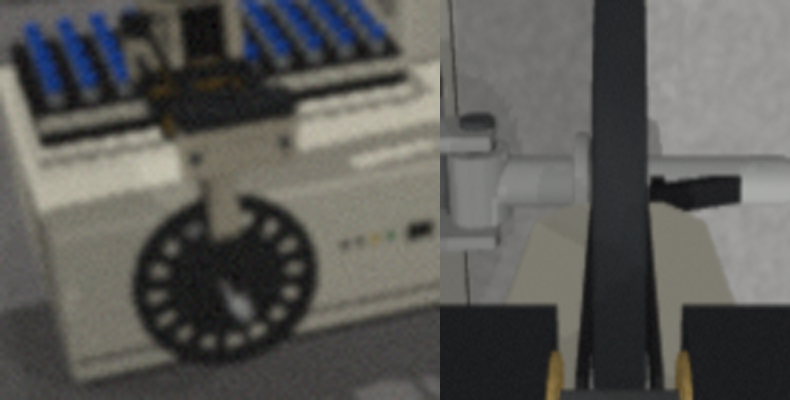

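The wrist crop shows the hub just off the collar at (583,165), and the black keeper just outboard of the wheel at (650–740,190). I'll check the keeper's height from depth.

Run:
```python
from h import *
H=np.array([.5042,.140,.115]); a=np.array([.07,-.996,.056]); a/=np.linalg.norm(a)
z=np.load("wr5.npz"); w=z["w"];p=z["p"].astype(int)
# crop px -> full: u=180+(x-440)*140/350, v=150+y*140/400
for nm,m in(("keeper",p.max(-1)<60),("bar",p.min(-1)>90)):
    mm=np.zeros(m.shape,bool); mm[200:226,228:320]=True
    q=w[m&mm]-H; u=q@a; side=np.cross([0,0,1],a); up=np.cross(a,side)
    h=q@up
    for c in np.arange(.03,.1,.004):
        k=(abs(u-c)<.002)&(h<.03)&(h>-.01)
        if k.sum()>2: print(nm,round(c*1000),k.sum(),"h",(1000*np.percentile(h[k],[10,50,95])).round(1),"lat",(1000*np.percentile((q@side)[k],[5,50,95])).round(1))
```

```text
keeper 30 3 h [-7.7 -1.3  1.8] lat [4.8 6.6 7. ]
keeper 46 14 h [ 6.6 11.2 14.6] lat [-2.5  1.1  4.1]
keeper 50 51 h [10.  14.9 16.5] lat [1.  3.7 4.4]
keeper 54 49 h [12.9 13.8 15.1] lat [-0.8  2.2  4.3]
keeper 58 54 h [11.8 12.8 13.7] lat [-2.4  1.2  4.4]
keeper 62 61 h [10.7 11.6 12.8] lat [-1.9  1.6  4.4]
keeper 66 50 h [ 9.2 10.6 11.5] lat [-2.1  1.5  4.2]
keeper 70 52 h [ 8.4  9.1 10.2] lat [-1.6  1.4  4.1]
keeper 74 10 h [7.6 8.1 9.1] lat [-2.   0.5  3.4]
bar 30 71 h [ 7.3 10.9 13.4] lat [ 0.2  5.9 11.6]
bar 46 10 h [3.6 5.8 6.8] lat [2.7 4.4 6.3]
bar 50 42 h [-0.5  4.4  6.7] lat [4.5 6.3 6.9]
bar 54 52 h [1.8 5.2 7.1] lat [3.3 5.7 7.1]
bar 58 46 h [0.4 4.4 7.6] lat [3.9 5.8 7.1]
bar 62 46 h [1.1 4.9 7.8] lat [4.1 5.8 7.2]
bar 66 42 h [1.2 4.6 6.7] lat [4.4 6.  7.3]
bar 70 38 h [1.9 4.2 6.5] lat [4.5 5.9 7.3]
bar 74 86 h [2.4 6.3 8.4] lat [-3.9  4.1  7.1]
bar 78 104 h [3.4 6.6 8.1] lat [-4.   2.7  7.1]
bar 82 99 h [3.5 6.4 8.1] lat [-3.4  3.1  7.2]
bar 86 83 h [2.6 6.4 8.1] lat [-3.6  3.3  6.9]
```

The keeper is fully up: 15 mm above the axis at u=50, falling to 8 mm at u=74. I'll release and lift straight up.

```bash
python3 -m pendant '[{"translation":[0,0,0.2],"twist":[0,0,0],"grip":-0.7},{"translation":[0,0,0],"twist":[0,0,0],"grip":-0.5},{"translation":[0,0,0],"twist":[0,0,0],"grip":-0.3},{"translation":[0,0,0],"twist":[0,0,0],"grip":-0.3},{"translation":[0,0,0],"twist":[0,0,0],"grip":-0.3},{"translation":[0,0,0],"twist":[0,0,0],"grip":-0.3},{"translation":[0,0,0],"twist":[0,0,0],"grip":-0.3},{"translation":[0,0,0],"twist":[0,0,0],"grip":-0.3},{"translation":[0,0,0],"twist":[0,0,0],"grip":-0.3},{"translation":[0,0,0],"twist":[0,0,0],"grip":-0.3}]' 10
python3 hk.py
python3 -m pendant '[{"translation":[0,0,-3],"twist":[0,0,0],"grip":-0.3},{"translation":[0,0,-4],"twist":[0,0,0],"grip":-0.3},{"translation":[0,0,-6],"twist":[0,0,0],"grip":-0.3},{"translation":[0,0,-8],"twist":[0,0,0],"grip":-0.3},{"translation":[0,0,-10],"twist":[0,0,0],"grip":-0.3},{"translation":[0,0,-15],"twist":[0,0,0],"grip":-0.3},{"translation":[0,0,-20],"twist":[0,0,0],"grip":-0.3},{"translation":[0,0,-20],"twist":[0,0,0],"grip":-0.3},{"translation":[0,0,-15],"twist":[0,0,0],"grip":-0.3},{"translation":[0,0,0],"twist":[0,0,0],"grip":-0.3}]'
python3 hk.py
python3 - <<'E'
from h import *
p,d,i=snap("side"); q,d2,i2=snap("wrist"); t,_,_=snap("top"); np.savez("wr6",p=q,w=cloud(d2,i2))
save("f6",np.hstack([cv2.resize(p[80:330,140:400],(400,385)),cv2.resize(q,(400,385))]))
E
```

```text
t: 28.65
tool_pos: [0.5058, 0.1026, 0.1528]
orientation: [3.08, 0.103, 0.005]
force: [-0.1, 0.0, 0.9]
opening: 0.0326
t 28.65 u mm 39.6 offset(bore-axis) mm world [-1.2 -0.2 -2.9] tool [-1.2 -0.   2.9] axis err tool [0.003 1.    0.004] F [-0.1  0.   0.9] F along arm 0.0 tau [ 0.09  0.1  -0.01] open 0.0326
t: 29.65
tool_pos: [0.506, 0.1094, 0.2652]
orientation: [3.08, 0.103, 0.012]
force: [0.6, -0.1, 0.1]
opening: 0.0322
t 29.65 u mm 39.1 offset(bore-axis) mm world [ -0.8   6.1 109.6] tool [   0.3    0.4 -109.8] axis err tool [0.003 1.    0.004] F [ 0.6 -0.1  0.1] F along arm 0.2 tau [0.07 0.   0.06] open 0.0322
```

View pics/f6.png

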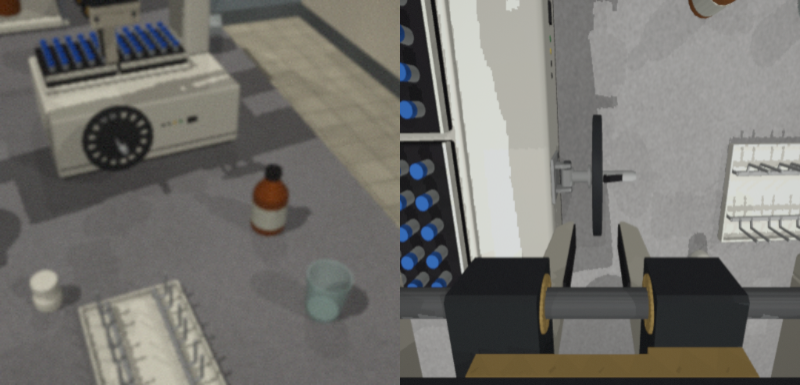

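The wheel hangs on the hook at (597,175), with the keeper outboard of it at (615,177). The bottle, beaker and jar are upright where they were, the rack is empty and the gripper is clear.

```bash
python3 -c "
from plant import robot
print(robot.close_job())"
```

```text
the job is handed in; nothing more can be done
None
```

The carousel is hanging on the hook, held by the keeper, and I handed the job in at about 30 s of the 72 s allowed.

- **Hook:** I swung it down with shut fingers until it met its stop. The last reading there was about 20 N, below the 25 N limit, with the arm pointing about 3° upward. I read forces only at the end of each one-second move, so shorter peaks in between would not show.
- **Carousel:** I took it from the rack by its rim, tilted it to match the arm and slid it along past the keeper. The along-arm force readings were at most about 3.5 N. I stopped at about 40 mm from the hinge without pushing on against the collar, then let go.
- **Before letting go:** depth readings showed the keeper fully up behind the hub, about 15 mm above the arm's axis at its back edge.
- **After letting go:** the pictures show the wheel hanging between collar and keeper and the gripper clear at about 0 N. The bottle, beaker and jar stand upright and looked unmoved, though I judged that by eye.

No check failed. The vertical force alone could not tell whether the keeper had popped up, so I settled that with the wrist camera. I did not re-measure the keeper by depth after letting go.

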